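Hold a connector panel square with an engineer's square

TASK

The connector panel leans in over the chassis base plate because its clamp screws are slack. Pick up the engineer's square, stand its stock flat on the base plate clear of the panel, then push it on into the corner, straight at the panel, so that the blade (not the gripper) brings the panel back until stock and plate, blade edge and panel lie flush and the panel stands square to the plate, no further. Finish there still gripping the square and pressing it lightly into the corner, down on the plate and against the panel, so that a workmate can tighten the screws; leave the other things on the bench alone.

Things in the scene. Friction and masses are not known exactly. Their poses are not given: they have to be found in the camera images.
- square: Steel engineer's square, about 0.3 kg, standing on its blue stock (70 long, 18 thick, 20 high); bright blade upright at one end, 30 wide, 8 thick, top at 100. Origin: outer heel, the lower edge of the blade's end, mid thickness. z up along the blade, +y out of the blade's outer working edge: blade y -30..0, z 20..100; stock y -70..0, z 0..20; x is the thickness, across which the blade is gripped
- square_heel (a point): The square's outer heel: where the stock's underside meets the blade's outer edge, mid thickness (same point as the square's origin)
- square_blade (a point): Point on the blade's outer working edge, 70 above the stock's underside. Grip the blade behind this edge, near y -18 and z 62 of the square, so that the fingers stay clear of the panel and of the stock and the gripper's body clears the blade's top
- chassis: Chassis clamped fixed to the bench. Origin at bench level under the middle of the inside corner; z up, +y level towards the panel. Aluminium base plate x -90..90, y -150..45, top at z 8; the panel's inner face is y = 0 when square. Free plate: x -55..55, y -135..0. Beside it: terminal strip 12 high (x -72), stand-offs (x 75), toe clamps (y -141 and beyond), panel-end ears 40 high (x +-73)
- base_plate: The chassis' flat aluminium base plate, 180 x 195 x 8 thick, on which the square's stock is to stand; origin under its centre, axes as the chassis. Friction against the panel can carry part of a downward push, so bear down with some 8 to 15 N at the end for the stock to press on the plate
- corner (a point): Middle of the inside corner between plate and panel, on the plate's top: chassis (0, 0, 8)
- panel_lean (a joint): Lean of the panel, rad, about its pivot, parallel to chassis x: 0 = square to the plate, positive = leaning in over the plate (starts 0.12 to 0.26), negative = tipped outwards; range -0.10 to 0.32. It stays where it is pushed; about 4 N at its upper edge moves it. Some 15 N or more sideways, once the heel has stopped, turns the square in a 60 N grip and tips the panel outwards: 5 to 10 N is plenty
- panel: Grey connector panel, 140 wide, 80 high, 6 thick, pivoted at its foot, with a round connector 44 to either side of its middle; the middle of its inner face is clear. Origin on the pivot, mid width, 3 behind the inner face and 6 above the plate; x along the pivot, z up the panel, y out of its back: inner face y -3, top z 74. The square's heel stops firmly against its foot, by which it is upright
- connector: Loose round steel connector with gold pins, 36 across, 33 tall, standing on the bench; origin under its centre. To be left alone
- carton: Small white carton with a red stripe, 80 x 30 x 24 high, on the bench; origin under its centre, long side along its x. To be left alone
- screwdriver: Loose screwdriver with an orange handle lying on the bench at the robot's right. To be left alone
There are look-alikes about, which are no part of the job. There is more than one size of the square; the job needs the middle-sized.

How it is judged:
By the outcome, as a careful person would: the job done as asked, in the order asked, and still so for the second after the job is handed in, while the arm keeps its last pose, push and grip.
It also fails if it takes over 48 s, if anything falls off the work surface, if the arm or the gripper's body presses on something with over 40 N, if the wrist force passes 120 N, or if a joint passes its speed limit or range.

ROBOT

A 6-joint arm with a two-finger parallel gripper is mounted at the origin on the work surface. World frame = base frame: x ahead of the robot, y to its left, z up, the work surface at z = 0. Lengths are in m, angles in rad, forces in N, time in s.
With the tool pointing down it reaches from about 0.35 to 0.975 m from the base axis. Payload 4.9 kg.
Tool frame: the origin (TCP) lies on the centre line of the jaws, within the pads' length; the fingertips stand manip.tip_reach ahead of it and the grasp point (between the pads) is the TCP (manip.tip_reach is the distance from the TCP to the fingertips, in m); z points along the fingers, y is the line along which they close (so a half turn about z gives the same grasp; the last joint's range is limited). The gripper opens to 85 mm and grips with 20 to 120 N. Pads are 22 mm wide; open, the fingers measure 114 mm over their backs; the gripper's body (76 mm by 85 mm) begins 54 mm behind the grasp point. The pads swing forward as they close: fully open they stand 13 mm farther back than shut.
Start: joints at [1.128, 0.053, 1.613, -0, 1.476, -0.119], TCP at [0.199, 0.593, 0.25] pointing down, gripper open.
Joint ranges: [-3.01, 3.01], [-1.01, 2.22], [0.06, 2.58], [-1.02, 4.17], [0.09, 2.62], [-3.14, 3.14]. Speed limits (rad/s): [2.57, 2.57, 3.14, 3.14, 3.14, 3.14].

INTERFACE

Orientations are given as a unit quaternion [w, x, y, z].
In Python, from plant import manip gives the robot as it stands. The module is installed in compiled form; this text tells all that it offers.
- The arm moves only by the tool move_arm, never from a script. Its argument "rows" is a list of rows, each a list of 7 numbers: the shift along the tool's x, y, z in cm, then the turn, a rotation vector about the tool's x, y, z in degrees, then the opening, from -1 (shut) to 1 (fully open). In form: [[tx, ty, tz, ax, ay, az, jaw], ...]. A call has 1 to 20 rows; each row shifts and turns the commanded pose from where the row before left it, along the tool's axes as they then stand; what a row does not reach is not made up. A row lasts 1/12 s, in which the tool goes at most 41.7 mm and 7.16 degrees, less where a joint would pass 70% of its speed; a pose out of reach is approached as far as the arm can. A call is refused whole if a number of a shift passes 4.17 or a number of a turn 7.16, either way. A call with a gripper value outside its range is refused whole. The fingers move at their own pace and stop on an object; the grip force is fixed at half the most. Time passes only in rows, so rows that do not move let the fingers close. It gives the time, the measured TCP pose, the force, the opening and the grip force at its end, in the units of the state.
- manip.state(): the state, without advancing time (a new reading comes with each control period).
- manip.grab_frame(name): name is "side" or "top"; returns a dict with "img" (480x640x3 uint8, blue, green, red), "mtx" (3x3 intrinsics, pixels), "R" (3x3) and "t" (3): a world point X has camera coordinates R X + t. Camera axes: x right, y down, z forward; pixel columns grow to the right and rows downward; lengths in m; the calibration is good to about 2 mm. A picture is of the moment at which its call begins. There is no depth.
- manip.job_done(): hands the job in; it is judged then, once.
The state is a dict: "time": time; "joint_pos": joint angles; "joint_vel": joint speeds; "joint_efforts": joint torques, N m; "tool_pos": TCP position; "tool_rot": TCP orientation; "contact_force": force on the tool from outside, world axes, zero at the start; "ft_torque": the same for the moment, N m; "gripper_width": opening from 0.0 (shut) to 1.0 (fully open); "grasp_force": force on a finger pad.
Only numpy, scipy, OpenCV 4.12 (cv2) and the standard library are available. Lean on these libraries where they do the work, as an engineer would, in place of code of your own. Each camera call takes 0.05 s, during which the arm holds its last target. There are 200 camera calls.

## Working session

There is one attempt and no reset: what is moved stays moved. The work goes in short steps, Python scripts to look and compute and a tool call to move; the robot and the scene stay as the last step left them, time stands still between calls to the robot, and variables do not carry over. Pictures are saved under pics/ and viewed, at most 10 in all, crops included, and the job is handed in when it is done.

Besides the shell and the picture viewer there is one more tool, called after ">>>" as name(argument=value, ...), one argument or row to a line, values as JSON. move_arm: Moves the arm, as the interface text tells. Its arguments: {"type":"object","properties":{"rows":{"type":"array","items":{"type":"array","items":{"type":"number"}}}},"required":["rows"]}

```bash
mkdir -p pics
cat > h.py <<'E'
from plant import manip
import numpy as np, cv2
def grab(n,fn=None):
    f=manip.grab_frame(n)
    if fn: cv2.imwrite('pics/'+fn,f['img'])
    return f
def ray(f,u,v,z):
    d=f['R'].T@np.linalg.inv(f['mtx'])@np.array([u,v,1.]); c=-f['R'].T@f['t']
    return c+d*(z-c[2])/d[2]
def proj(f,X):
    p=f['mtx']@(f['R']@np.array(X)+f['t']); return p[:2]/p[2]
E
python3 - <<'E'
from h import *
for n in('top','side'):
    f=grab(n,n+'0.png'); print(n,(-f['R'].T@f['t']).round(3),f['R'].round(2).tolist(),f['mtx'][0,0])
print(manip.state(),manip.tip_reach)
E
```

```text
top [ 0.261 -0.12   1.269] [[0.14, -0.99, 0.0], [-0.97, -0.13, -0.21], [0.21, 0.03, -0.98]] 620.7382369006368
side [ 0.473 -0.879  0.556] [[1.0, -0.07, 0.01], [-0.03, -0.53, -0.85], [0.06, 0.85, -0.53]] 522.669005563205
{'time': 0.1, 'joint_pos': array([ 1.12803689e+00,  5.33323725e-02,  1.61411546e+00,  9.38332359e-06,
        1.47601835e+00, -1.19009322e-01]), 'joint_vel': array([ 5.81210056e-04, -1.16313412e-03, -2.93447652e-03,  2.29295642e-03,
       -1.93632339e-05,  1.27262407e-03]), 'joint_efforts': array([ 8.18314838e-04, -3.94904280e+01, -3.71363747e+01, -1.04635981e-04,
        3.81725666e-03, -7.31454918e-06]), 'tool_pos': array([0.19860795, 0.59206069, 0.24918481]), 'tool_rot': array([-2.64163138e-04,  1.61169403e-01,  9.86926312e-01, -8.98757757e-04]), 'contact_force': array([0.07567284, 0.63942724, 0.82743017]), 'ft_torque': array([ 0.00551838, -0.02064123, -0.022564  ]), 'grasp_force': 0.0, 'gripper_width': 1.0009854082005145} 0.019
```

View pics/top0.png

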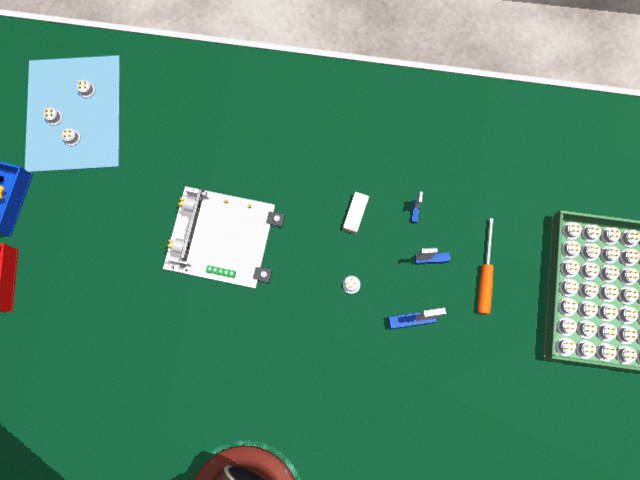

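View pics/side0.png

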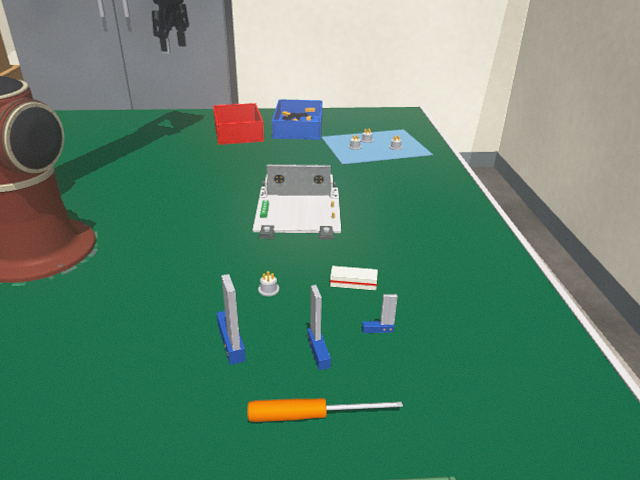

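The side view shows three squares: large at (230,320), middle at (318,330) and small at (385,315). In the top view they are at (412,320), (432,257) and (416,208). The chassis is at (220,237) in the top view, with its panel towards the image left (+y). I'll measure sizes to confirm which is the middle one.

Run:
```python
from h import *
T=grab('top');S=grab('side')
def comps(f,lo,hi,roi,mn=25):
    hsv=cv2.cvtColor(f['img'],cv2.COLOR_BGR2HSV); m=cv2.inRange(hsv,lo,hi)
    k=np.zeros_like(m); x0,y0,x1,y1=roi; k[y0:y1,x0:x1]=m[y0:y1,x0:x1]
    cs,_=cv2.findContours(k,cv2.RETR_EXTERNAL,cv2.CHAIN_APPROX_NONE)
    return [c for c in cs if cv2.contourArea(c)>mn]
def rep(f,cs,z,nm):
    for c in cs:
        w=np.array([ray(f,*p[0],z)[:2]*1000 for p in c],np.float32); r=cv2.minAreaRect(w)
        print(nm,'px',c.reshape(-1,2).mean(0).round(),'rect c',np.round(r[0],1),'size',np.round(r[1],1),'ang',round(r[2],1)); print('   corners',np.round(cv2.boxPoints(r)).tolist())
B=((105,100,60),(130,255,255)); W=((0,0,140),(179,60,255))
rep(T,comps(T,*B,(370,180,470,340)),0.02,'Tblue20')
rep(T,comps(T,*W,(370,180,470,340)),0.1,'Twhite100')
rep(S,comps(S,*B,(200,260,410,380)),0.02,'Sblue20')
rep(T,comps(T,*W,(160,180,285,292)),0.008,'plate')
for c in comps(S,*W,(200,260,410,380)): print('Sw',cv2.boundingRect(c),cv2.minAreaRect(c))
a=cv2.resize(T['img'][190:345,370:470],None,fx=5,fy=5,interpolation=cv2.INTER_CUBIC)[:600]
b=cv2.resize(S['img'][260:380,205:405],None,fx=2,fy=3)
a=cv2.resize(T['img'][190:345,375:465],None,fx=3.8,fy=3.8,interpolation=cv2.INTER_CUBIC)
b=cv2.resize(S['img'][260:380,205:405],None,fx=2.2,fy=2.2,interpolation=cv2.INTER_CUBIC)
o=np.zeros((600,800,3),np.uint8); o[:a.shape[0],:a.shape[1]]=a; o[:b.shape[0],350:350+b.shape[1]]=b
c=cv2.resize(T['img'][180:295,155:290],None,fx=2.8,fy=2.8,interpolation=cv2.INTER_CUBIC);o[270:270+c.shape[0],350:350+c.shape[1]]=c
cv2.imwrite('pics/crop1.png',o)
```

```text
Tblue20 px [411. 320.] rect c [ 389.5 -278.4] size [24.1 94.2] ang 15.9
   corners [[365.0, -236.0], [391.0, -327.0], [414.0, -320.0], [388.0, -230.0]]
Tblue20 px [431. 259.] rect c [ 519.4 -306.8] size [19.5 70.9] ang 10.6
   corners [[503.0, -274.0], [516.0, -343.0], [535.0, -340.0], [522.0, -270.0]]
Tblue20 px [415. 211.] rect c [ 613.9 -261.8] size [13.3 50. ] ang 89.1
   corners [[589.0, -268.0], [639.0, -269.0], [639.0, -256.0], [589.0, -255.0]]
Twhite100 px [434. 312.] rect c [ 400.8 -309.7] size [12.9 41.1] ang 15.9
   corners [[389.0, -292.0], [400.0, -331.0], [413.0, -328.0], [401.0, -288.0]]
Twhite100 px [429. 250.] rect c [ 517.5 -288.4] size [ 7.8 29. ] ang 7.8
   corners [[512.0, -275.0], [516.0, -303.0], [523.0, -302.0], [519.0, -274.0]]
Sblue20 px [318. 348.] rect c [ 521.6 -319.7] size [22.3 86.2] ang 10.6
   corners [[503.0, -279.0], [519.0, -364.0], [541.0, -360.0], [525.0, -275.0]]
Sblue20 px [377. 327.] rect c [ 615.8 -280.6] size [25.  47.4] ang 86.8
   corners [[591.0, -292.0], [639.0, -294.0], [640.0, -269.0], [593.0, -267.0]]
Sblue20 px [231. 340.] rect c [ 3
[... 512 characters left out ...]
[606.0, 227.0], [424.0, 239.0]]
Sw (381, 294, 17, 31) ((388.6485595703125, 309.0148620605469), (14.030025482177734, 31.343671798706055), 5.710592269897461)
Sw (311, 285, 11, 56) ((317.5270690917969, 312.2338562011719), (55.145050048828125, 9.219062805175781), 85.68397521972656)
Sw (330, 283, 47, 7) ((352.9482727050781, 286.1206970214844), (46.2563362121582, 3.903137683868408), 4.763641834259033)
Sw (258, 275, 21, 21) ((268.0, 285.0), (20.0, 20.0), 90.0)
Sw (221, 274, 19, 77) ((232.2030487060547, 311.5106506347656), (76.6385269165039, 11.423011779785156), 81.31365203857422)
Sw (330, 265, 48, 19) ((353.4978332519531, 274.02685546875), (46.84626388549805, 14.681548118591309), 4.635463237762451)
```

View pics/crop1.png

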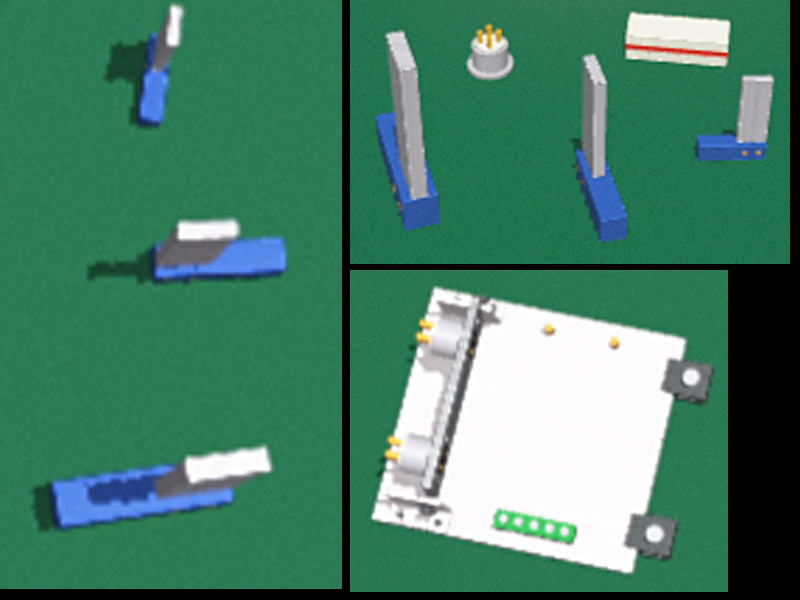

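The crop confirms it. The stocks measure 94, 71 and 50 mm, so the middle square is the one at (432,257) in the top view, with a 71 mm stock and a 29x8 blade at its +y end. Next I'll refine the chassis edges and plan the first move.

```bash
cat >> h.py <<'E'
from scipy.spatial.transform import Rotation as Ro
def plan(pos,yaw,show=True):
    """tool-frame shift (cm) and turn (deg) to tool pointing down, tool y at world angle yaw(deg)"""
    s=manip.state(); q=s['tool_rot']; R=Ro.from_quat([q[1],q[2],q[3],q[0]])
    y=np.radians(yaw); ty=np.array([np.cos(y),np.sin(y),0]); tz=np.array([0,0,-1.]); tx=np.cross(ty,tz)
    G=Ro.from_matrix(np.c_[tx,ty,tz])
    print('turn',(R.inv()*G).as_rotvec(degrees=True).round(2),'shift now',(R.inv().apply(np.array(pos)-s['tool_pos'])*100).round(2),
     'shift after turn',(G.inv().apply(np.array(pos)-s['tool_pos'])*100).round(2))
    print('t',round(s['time'],2),'pos',s['tool_pos'].round(4),'F',s['contact_force'].round(1),'w',round(s['gripper_width'],3),'g',round(s['grasp_force'],1),'M',s['ft_torque'].round(2),
      'tilt',R.as_matrix()[:,2].round(4),'yaw',round(np.degrees(np.arctan2(R.as_matrix()[1,1],R.as_matrix()[0,1])),2))
E
python3 - <<'E'
from h import *
T=grab('top'); hsv=cv2.cvtColor(T['img'],cv2.COLOR_BGR2HSV)
m=cv2.inRange(hsv,(0,0,120),(179,70,255))
ex=np.array([.9975,-.071]);ey=np.array([.071,.9975]);o=np.array([.5114,.187])
pts=[];
cs,_=cv2.findContours(m[:292,:],cv2.RETR_EXTERNAL,cv2.CHAIN_APPROX_NONE)
c=max([c for c in cs if 160<c[:,0,0].mean()<285 and 180<c[:,0,1].mean()<292],key=cv2.contourArea)
w=np.array([ray(T,*p[0],.008)[:2] for p in c]); l=np.c_[(w-o)@ex,(w-o)@ey]*1000
def fit(k,nm,ax):
    p=l[k].astype(np.float32); v=cv2.fitLine(p,cv2.DIST_HUBER,0,.01,.01).ravel()
    print(nm,len(p),'dir',round(np.degrees(np.arctan2(v[1],v[0]))%180,2),'at',v[2:].round(1))
fit((abs(l[:,0]+90)<6)&(l[:,1]>-125)&(l[:,1]<0),'left x-90',0)
fit((abs(l[:,0]-90)<6)&(l[:,1]>-125)&(l[:,1]<0),'right x90',0)
fit((abs(l[:,1]+150)<6)&(abs(l[:,0])<35),'front y-150',1)
fit((abs(l[:,1]-45)<6)&(abs(l[:,0])<35),'back y45',1)
plan([.5,.12,.25],10.6); plan([.517,-.2907,.25],10.6)
E
```

```text
left x-90 60 dir 90.09 at [-90.5 -63.8]
right x90 57 dir 90.26 at [ 90.2 -62.3]
front y-150 32 dir 0.25 at [   0.  -150.3]
back y45 33 dir 0.69 at [ 1.7 45.2]
turn [-5.000e-02  2.000e-02  6.085e+01] shift now [-43.59 -35.19   0.  ] shift after turn [-5.196e+01  2.092e+01 -3.000e-02]
t 0.25 pos [0.1987 0.5923 0.2497] F [ 0.2 -0.4 -0.3] w 0.999 g 0.0 M [-0.01 -0.02  0.03] tilt [-4.e-04 -9.e-04 -1.e+00] yaw 71.45
turn [-5.000e-02  2.000e-02  6.085e+01] shift now [-5.827e+01 -7.358e+01  4.000e-02] shift after turn [-9.265e+01  1.504e+01 -3.000e-02]
t 0.25 pos [0.1987 0.5923 0.2497] F [ 0.2 -0.4 -0.3] w 0.999 g 0.0 M [-0.01 -0.02  0.03] tilt [-4.e-04 -9.e-04 -1.e+00] yaw 71.45
```

>>> move_arm(
  rows=[
    [0, 0, 0, 0, 0, 6.76, 0.3],
    [0, 0, 0, 0, 0, 6.76, 0.3],
    [0, 0, 0, 0, 0, 6.76, 0.3],
    [0, 0, 0, 0, 0, 6.76, 0.3],
    [0, 0, 0, 0, 0, 6.76, 0.3],
    [0, 0, 0, 0, 0, 6.76, 0.3],
    [0, 0, 0, 0, 0, 6.76, 0.3],
    [0, 0, 0, 0, 0, 6.76, 0.3],
    [0, 0, 0, 0, 0, 6.76, 0.3],
  ],
)

```text
time: 1.0
tool_pos: [0.1988, 0.5924, 0.2501]
tool_rot: [0.0, 0.641, 0.768, -0.0]
contact_force: [0.0, 0.6, -0.7]
gripper_width: 0.654
grasp_force: 0.0
```

>>> move_arm(
  rows=[
    [-3, 1.2, 0, 0, 0, 0, 0.3],
    [-3, 1.2, 0, 0, 0, 0, 0.3],
    [-3, 1.2, 0, 0, 0, 0, 0.3],
    [-3, 1.2, 0, 0, 0, 0, 0.3],
    [-3, 1.2, 0, 0, 0, 0, 0.3],
    [-3, 1.2, 0, 0, 0, 0, 0.3],
    [-3, 1.2, 0, 0, 0, 0, 0.3],
    [-3, 1.2, 0, 0, 0, 0, 0.3],
    [-3, 1.2, 0, 0, 0, 0, 0.3],
    [-3, 1.2, 0, 0, 0, 0, 0.3],
    [-3, 1.2, 0, 0, 0, 0, 0.3],
    [-3, 1.2, 0, 0, 0, 0, 0.3],
    [-3, 1.2, 0, 0, 0, 0, 0.3],
    [-3, 1.2, 0, 0, 0, 0, 0.3],
    [-3, 1.2, 0, 0, 0, 0, 0.3],
    [-3, 1.2, 0, 0, 0, 0, 0.3],
    [-3, 1.2, 0, 0, 0, 0, 0.3],
    [0, 0, 0, 0, 0, 0, 0.3],
  ],
)

```text
time: 2.5
tool_pos: [0.4953, 0.1248, 0.2503]
tool_rot: [0.001, 0.641, 0.768, -0.0]
contact_force: [0.2, -0.4, 0.2]
gripper_width: 0.653
grasp_force: 0.0
```

```bash
python3 -c "
from h import *
plan([.517,-.2907,.20],10.6)"
```

```text
turn [ 0.03  0.12 -0.3 ] shift now [-41.26  -5.3    5.11] shift after turn [-41.24  -5.51   5.03]
t 2.5 pos [0.4953 0.1248 0.2503] F [ 0.2 -0.4  0.2] w 0.653 g 0.0 M [ 0.03 -0.01 -0.05] tilt [ 0.001 -0.002 -1.   ] yaw 10.3
```

>>> move_arm(
  rows=[
    [-2.95, -0.38, 0.36, 0, 0, 0, 0.3],
    [-2.95, -0.38, 0.36, 0, 0, 0, 0.3],
    [-2.95, -0.38, 0.36, 0, 0, 0, 0.3],
    [-2.95, -0.38, 0.36, 0, 0, 0, 0.3],
    [-2.95, -0.38, 0.36, 0, 0, 0, 0.3],
    [-2.95, -0.38, 0.36, 0, 0, 0, 0.3],
    [-2.95, -0.38, 0.36, 0, 0, 0, 0.3],
    [-2.95, -0.38, 0.36, 0, 0, 0, 0.3],
    [-2.95, -0.38, 0.36, 0, 0, 0, 0.3],
    [-2.95, -0.38, 0.36, 0, 0, 0, 0.3],
    [-2.95, -0.38, 0.36, 0, 0, 0, 0.3],
    [-2.95, -0.38, 0.36, 0, 0, 0, 0.3],
    [-2.95, -0.38, 0.36, 0, 0, 0, 0.3],
    [-2.95, -0.38, 0.36, 0, 0, 0, 0.3],
    [0, 0, 0, 0, 0, 0, 0.3],
    [0, 0, 0, 0, 0, 0, 0.3],
  ],
)

```text
time: 3.83
tool_pos: [0.5167, -0.2875, 0.1993]
tool_rot: [-0.001, 0.639, 0.769, 0.0]
contact_force: [-0.8, 0.3, 0.6]
gripper_width: 0.652
grasp_force: 0.0
```

Run:
```python
from h import *
S=grab('side'); 
a=S['img'][180:400,200:420]; cv2.imwrite('pics/c2.png',cv2.resize(a,None,fx=2.7,fy=2.7,interpolation=cv2.INTER_CUBIC))
# heel cross-check: blade top edge centre in side view
plan([.517,-.2907,.062],10.6)
hsv=cv2.cvtColor(S['img'],cv2.COLOR_BGR2HSV)
h=np.array([.514,-.273,0]); y=np.radians(10.6); ey=np.array([-np.sin(y),np.cos(y),0])
for n,p in (('heel',h),('toe',h-.07*ey),('bladetop out',h+[0,0,.1]),('bladetop in',h-.03*ey+[0,0,.1]),('blade foot in',h-.03*ey+[0,0,.02])): print(n,proj(S,p).round(1))
m=cv2.inRange(hsv,(0,0,100),(179,60,255))
for v in (290,300,310,320,330): 
  u=np.where(m[v,295:335])[0]+295; print(v,u.min() if len(u) else None,u.max() if len(u) else None)
```

```text
turn [-0.02 -0.06 -0.03] shift now [-0.42 -0.05 13.75] shift after turn [-0.4  -0.06 13.75]
t 3.88 pos [ 0.5169 -0.2866  0.1995] F [-0.1 -0.1  0. ] w 0.651 g 0.0 M [0.03 0.01 0.  ] tilt [-6.e-04  1.e-03 -1.e+00] yaw 10.57
heel [311.  335.4]
toe [322.9 367.8]
bladetop out [311.5 283.6]
bladetop in [316.8 296.1]
blade foot in [316.1 338.7]
290 311 318
300 311 321
310 311 320
320 311 320
330 312 320
```

View pics/c2.png

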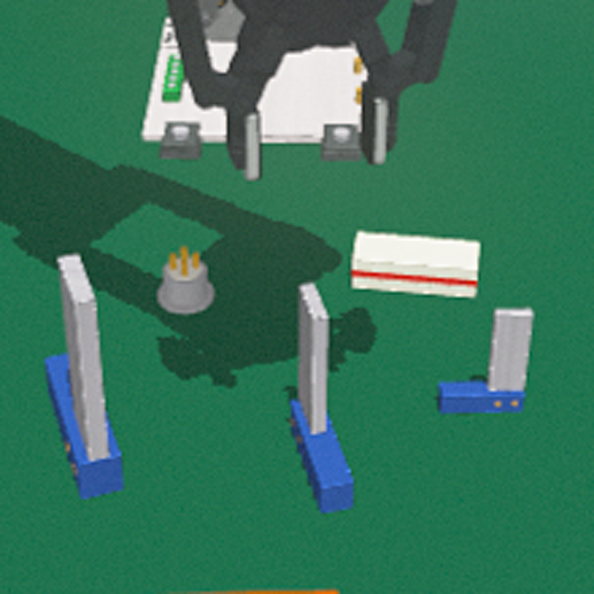

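The gripper is above the middle square. The fingers are at (250,150) and (380,130) in the crop and straddle the blade line, and the projections match the detected edges within about 1 px. Descending.

>>> move_arm(
  rows=[
    [-0.04, 0, 1.37, 0, 0, 0, 0.3],
    [-0.04, 0, 1.37, 0, 0, 0, 0.3],
    [-0.04, 0, 1.37, 0, 0, 0, 0.3],
    [-0.04, 0, 1.37, 0, 0, 0, 0.3],
    [-0.04, 0, 1.37, 0, 0, 0, 0.3],
    [-0.04, 0, 1.37, 0, 0, 0, 0.3],
    [-0.04, 0, 1.37, 0, 0, 0, 0.3],
    [-0.04, 0, 1.37, 0, 0, 0, 0.3],
    [-0.04, 0, 1.37, 0, 0, 0, 0.3],
    [-0.04, 0, 1.37, 0, 0, 0, 0.3],
    [0, 0, 0, 0, 0, 0, 0.3],
    [0, 0, 0, 0, 0, 0, 0.3],
  ],
)

```text
time: 4.88
tool_pos: [0.5171, -0.2905, 0.0616]
tool_rot: [-0.001, 0.639, 0.769, -0.0]
contact_force: [-0.1, 0.2, 0.6]
gripper_width: 0.65
grasp_force: 0.0
```

>>> move_arm(
  rows=[
    [0, 0, 0, 0, 0, 0, 0],
    [0, 0, 0, 0, 0, 0, -0.2],
    [0, 0, 0, 0, 0, 0, -0.4],
    [0, 0, 0, 0, 0, 0, -0.5],
    [0, 0, 0, 0, 0, 0, -0.6],
    [0, 0, 0, 0, 0, 0, -0.7],
    [0, 0, 0, 0, 0, 0, -0.8],
    [0, 0, 0, 0, 0, 0, -1],
    [0, 0, 0, 0, 0, 0, -1],
    [0, 0, 0, 0, 0, 0, -1],
    [0, 0, 0, 0, 0, 0, -1],
    [0, 0, 0, 0, 0, 0, -1],
  ],
)

```text
time: 5.88
tool_pos: [0.5178, -0.291, 0.0632]
tool_rot: [0.0, 0.639, 0.769, -0.0]
contact_force: [-1.6, 0.1, 2.5]
gripper_width: 0.084
grasp_force: 60.0
```

```bash
python3 -c "
from h import *
plan([.517,-.2907,.2],10.6)"
```

```text
turn [0.01 0.01 0.  ] shift now [  0.04  -0.07 -13.68] shift after turn [  0.04  -0.07 -13.68]
t 5.88 pos [ 0.5178 -0.291   0.0632] F [-1.6  0.1  2.5] w 0.084 g 60.0 M [ 0.02  0.17 -0.04] tilt [ 1.e-04 -1.e-04 -1.e+00] yaw 10.6
```

>>> move_arm(
  rows=[
    [0, 0, -0.7, 0, 0, 0, -1],
    [0, 0, -1.3, 0, 0, 0, -1],
    [0, 0, -1.3, 0, 0, 0, -1],
    [0, 0, -1.3, 0, 0, 0, -1],
    [0, 0, -1.3, 0, 0, 0, -1],
    [0, 0, -1.3, 0, 0, 0, -1],
    [0, 0, -1.3, 0, 0, 0, -1],
    [0, 0, -1.3, 0, 0, 0, -1],
    [0, 0, -0.7, 0, 0, 0, -1],
    [0, 0, 0, 0, 0, 2.9, -1],
    [0, 0, 0, 0, 0, 2.9, -1],
    [0, 0, 0, 0, 0, 2.9, -1],
    [0, 0, 0, 0, 0, 2.9, -1],
    [0, 0, 0, 0, 0, 2.85, -1],
    [0, 0, 0, 0, 0, 0, -1],
    [0, 0, 0, 0, 0, 0, -1],
  ],
)

```text
time: 7.22
tool_pos: [0.5177, -0.2908, 0.168]
tool_rot: [-0.0, 0.73, 0.683, -0.0]
contact_force: [0.9, 0.5, -3.6]
gripper_width: 0.084
grasp_force: 59.1
```

```bash
python3 -c "
from h import *
plan([.5066,.1191,.168],-3.85)"
```

```text
turn [-0.01 -0.01  0.08] shift now [40.83 -3.8   0.  ] shift after turn [40.83 -3.86 -0.  ]
t 7.22 pos [ 0.5177 -0.2908  0.168 ] F [ 0.9  0.5 -3.6] w 0.084 g 59.1 M [ 0.07 -0.01  0.  ] tilt [-2.e-04  2.e-04 -1.e+00] yaw -3.77
```

>>> move_arm(
  rows=[
    [1.2, -0.13, 0, 0, 0, 0.08, -1],
    [2.4, -0.23, 0, 0, 0, 0, -1],
    [2.7, -0.25, 0, 0, 0, 0, -1],
    [2.7, -0.25, 0, 0, 0, 0, -1],
    [2.7, -0.25, 0, 0, 0, 0, -1],
    [2.7, -0.25, 0, 0, 0, 0, -1],
    [2.7, -0.25, 0, 0, 0, 0, -1],
    [2.7, -0.25, 0, 0, 0, 0, -1],
    [2.7, -0.25, 0, 0, 0, 0, -1],
    [2.7, -0.25, 0, 0, 0, 0, -1],
    [2.7, -0.25, 0, 0, 0, 0, -1],
    [2.7, -0.25, 0, 0, 0, 0, -1],
    [2.7, -0.25, 0, 0, 0, 0, -1],
    [2.7, -0.25, 0, 0, 0, 0, -1],
    [2.7, -0.25, 0, 0, 0, 0, -1],
    [1.4, -0.13, 0, 0, 0, 0, -1],
    [0.73, -0.1, 0, 0, 0, 0, -1],
    [0, 0, 0, 0, 0, 0, -1],
    [0, 0, 0, 0, 0, 0, -1],
    [0, 0, 0, 0, 0, 0, -1],
  ],
)

```text
time: 8.88
tool_pos: [0.5073, 0.1184, 0.1679]
tool_rot: [0.0, 0.731, 0.682, -0.0]
contact_force: [-0.3, 0.8, -3.2]
gripper_width: 0.087
grasp_force: 59.0
```

Run:
```python
from h import *
T=grab('top');S=grab('side')
plan([.5066,.1191,.08],-3.85)
a=cv2.resize(S['img'][60:260,220:380],None,fx=3,fy=3,interpolation=cv2.INTER_CUBIC)
b=cv2.resize(T['img'][180:310,160:270],None,fx=2.8,fy=2.8,interpolation=cv2.INTER_CUBIC)
o=np.zeros((600,800,3),np.uint8);o[:600,:480]=a;o[:b.shape[0],485:485+b.shape[1]]=b;cv2.imwrite('pics/c3.png',o)
```

```text
turn [ 0.    0.01 -0.15] shift now [ 0.09 -0.09  8.79] shift after turn [ 0.09 -0.09  8.79]
t 8.98 pos [0.5074 0.1182 0.1679] F [ 0.5 -0.3 -3.4] w 0.088 g 59.0 M [-0.04  0.04 -0.02] tilt [ 0.e+00 -2.e-04 -1.e+00] yaw -4.0
```

View pics/c3.png

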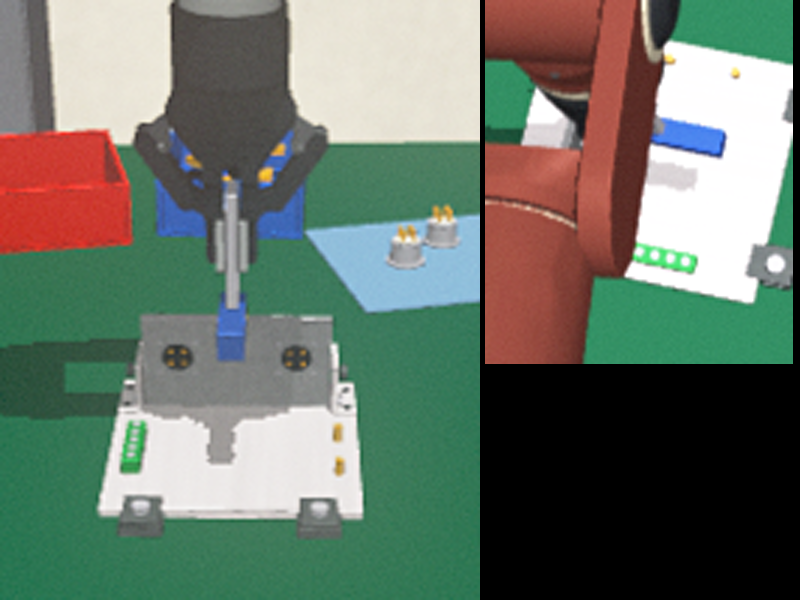

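The crop shows the square held upright at (232,270), centred before the panel and over clear plate. I'll lower it to just above the plate, then feel for contact.

>>> move_arm(
  rows=[
    [0.09, -0.09, 0.7, 0, 0, -0.15, -1],
    [0, 0, 1.3, 0, 0, 0, -1],
    [0, 0, 1.3, 0, 0, 0, -1],
    [0, 0, 1.3, 0, 0, 0, -1],
    [0, 0, 1.3, 0, 0, 0, -1],
    [0, 0, 1.3, 0, 0, 0, -1],
    [0, 0, 1.1, 0, 0, 0, -1],
    [0, 0, 0.5, 0, 0, 0, -1],
    [0, 0, 0.3, 0, 0, 0, -1],
    [0, 0, 0.1, 0, 0, 0, -1],
    [0, 0, 0, 0, 0, 0, -1],
    [0, 0, 0, 0, 0, 0, -1],
  ],
)

```text
time: 9.98
tool_pos: [0.5072, 0.1201, 0.0767]
tool_rot: [0.001, 0.73, 0.683, 0.001]
contact_force: [1.0, -0.5, -3.0]
gripper_width: 0.087
grasp_force: 59.0
```

>>> move_arm(
  rows=[
    [0, 0, 0.05, 0, 0, 0, -1],
    [0, 0, 0.05, 0, 0, 0, -1],
    [0, 0, 0.05, 0, 0, 0, -1],
    [0, 0, 0.05, 0, 0, 0, -1],
    [0, 0, 0, 0, 0, 0, -1],
    [0, 0, 0, 0, 0, 0, -1],
  ],
)

```text
time: 10.48
tool_pos: [0.5064, 0.12, 0.0739]
tool_rot: [-0.0, 0.73, 0.683, -0.0]
contact_force: [0.9, -0.2, -4.1]
gripper_width: 0.084
grasp_force: 59.0
```

```bash
python3 -c "
from h import *
plan([.5066,.1191,.071],-3.85)"
```

```text
turn [-0.    0.    0.08] shift now [-0.09  0.02  0.29] shift after turn [-0.09  0.02  0.29]
t 10.48 pos [0.5064 0.12   0.0739] F [ 0.9 -0.2 -4.1] w 0.084 g 59.0 M [ 0.07 -0.02  0.  ] tilt [-1.e-04 -0.e+00 -1.e+00] yaw -3.77
```

>>> move_arm(
  rows=[
    [0, 0, 0.05, 0, 0, 0, -1],
    [0, 0, 0.05, 0, 0, 0, -1],
    [0, 0, 0.05, 0, 0, 0, -1],
    [0, 0, 0.03, 0, 0, 0, -1],
    [0, 0, 0, 0, 0, 0, -1],
    [0, 0, 0, 0, 0, 0, -1],
  ],
)

```text
time: 10.98
tool_pos: [0.5065, 0.12, 0.0721]
tool_rot: [-0.0, 0.73, 0.683, -0.0]
contact_force: [-0.9, 0.1, -2.7]
gripper_width: 0.086
grasp_force: 59.0
```

>>> move_arm(
  rows=[
    [0, 0, 0.05, 0, 0, 0, -1],
    [0, 0, 0.05, 0, 0, 0, -1],
    [0, 0, 0, 0, 0, 0, -1],
    [0, 0, 0, 0, 0, 0, -1],
  ],
)

```text
time: 11.32
tool_pos: [0.5066, 0.12, 0.0712]
tool_rot: [0.0, 0.73, 0.683, 0.0]
contact_force: [0.9, -0.4, -2.7]
gripper_width: 0.084
grasp_force: 59.1
```

>>> move_arm(
  rows=[
    [0, 0, 0.03, 0, 0, 0, -1],
    [0, 0, 0.03, 0, 0, 0, -1],
    [0, 0, 0, 0, 0, 0, -1],
    [0, 0, 0, 0, 0, 0, -1],
  ],
)

```text
time: 11.65
tool_pos: [0.5067, 0.1201, 0.0712]
tool_rot: [0.0, 0.73, 0.683, 0.0]
contact_force: [-2.4, 0.1, 3.8]
gripper_width: 0.089
grasp_force: 60.1
```

>>> move_arm(
  rows=[
    [0, 0, 0.03, 0, 0, 0, -1],
    [0, 0, 0.03, 0, 0, 0, -1],
    [0, 0, 0, 0, 0, 0, -1],
    [0, 0, 0, 0, 0, 0, -1],
  ],
)

```text
time: 11.98
tool_pos: [0.5068, 0.1201, 0.0711]
tool_rot: [0.0, 0.73, 0.683, 0.0]
contact_force: [-3.0, -0.0, 7.1]
gripper_width: 0.089
grasp_force: 60.9
```

```bash
python3 -c "
from h import *
plan([.5066,.1191,.071],-3.85)"
```

```text
turn [0.01 0.   0.08] shift now [-0.1  -0.02  0.01] shift after turn [-0.1  -0.02  0.01]
t 11.98 pos [0.5068 0.1201 0.0711] F [-3.  -0.   7.1] w 0.089 g 60.9 M [-0.06  0.87 -0.  ] tilt [ 1.e-04 -1.e-04 -1.e+00] yaw -3.77
```

Plate contact found at TCP z 0.071, pressing with about 10 N. I'll slide straight at the panel along tool +x.

>>> move_arm(
  rows=[
    [0.1, 0, 0, 0, 0, 0, -1],
    [0.2, 0, 0, 0, 0, 0, -1],
    [0.3, 0, 0, 0, 0, 0, -1],
    [0.3, 0, 0, 0, 0, 0, -1],
    [0.3, 0, 0, 0, 0, 0, -1],
    [0.3, 0, 0, 0, 0, 0, -1],
    [0.2, 0, 0, 0, 0, 0, -1],
    [0.1, 0, 0, 0, 0, 0, -1],
    [0, 0, 0, 0, 0, 0, -1],
  ],
)

```text
time: 12.73
tool_pos: [0.5091, 0.1376, 0.0712]
tool_rot: [0.002, 0.73, 0.684, 0.001]
contact_force: [0.8, -5.2, 5.4]
gripper_width: 0.082
grasp_force: 60.5
```

>>> move_arm(
  rows=[
    [0.1, 0, 0, 0, 0, 0, -1],
    [0.2, 0, 0, 0, 0, 0, -1],
    [0.2, 0, 0, 0, 0, 0, -1],
    [0.2, 0, 0, 0, 0, 0, -1],
    [0.2, 0, 0, 0, 0, 0, -1],
    [0.1, 0, 0, 0, 0, 0, -1],
    [0, 0, 0, 0, 0, 0, -1],
  ],
)

```text
time: 13.32
tool_pos: [0.5098, 0.1476, 0.0712]
tool_rot: [0.002, 0.73, 0.684, 0.001]
contact_force: [0.2, -4.7, 6.5]
gripper_width: 0.084
grasp_force: 60.6
```

```bash
python3 -c "
from h import *
plan([.5099,.169,.071],-3.85)"
```

```text
turn [0.19 0.07 0.11] shift now [ 2.13 -0.13  0.01] shift after turn [ 2.13 -0.13  0.02]
t 13.32 pos [0.5098 0.1476 0.0712] F [ 0.2 -4.7  6.5] w 0.084 g 60.6 M [-0.96 -0.08  0.01] tilt [ 0.0033 -0.0015 -1.    ] yaw -3.74
```

>>> move_arm(
  rows=[
    [0.1, 0, 0, 0, 0, 0, -1],
    [0.2, 0, 0, 0, 0, 0, -1],
    [0.2, 0, 0, 0, 0, 0, -1],
    [0.2, 0, 0, 0, 0, 0, -1],
    [0.2, 0, 0, 0, 0, 0, -1],
    [0.1, 0, 0, 0, 0, 0, -1],
    [0, 0, 0, 0, 0, 0, -1],
  ],
)

```text
time: 13.9
tool_pos: [0.5104, 0.1576, 0.0712]
tool_rot: [0.002, 0.73, 0.684, 0.001]
contact_force: [0.1, -4.4, 6.2]
gripper_width: 0.09
grasp_force: 60.5
```

>>> move_arm(
  rows=[
    [0.1, 0, 0, 0, 0, 0, -1],
    [0.1, 0, 0, 0, 0, 0, -1],
    [0.1, 0, 0, 0, 0, 0, -1],
    [0.1, 0, 0, 0, 0, 0, -1],
    [0.1, 0, 0, 0, 0, 0, -1],
    [0, 0, 0, 0, 0, 0, -1],
  ],
)

```text
time: 14.4
tool_pos: [0.5107, 0.1615, 0.0712]
tool_rot: [0.002, 0.73, 0.684, -0.0]
contact_force: [-0.9, -8.9, 7.5]
gripper_width: 0.083
grasp_force: 60.7
```

```bash
python3 -c "
from h import *
plan([.5099,.169,.071],-3.85)"
```

```text
turn [0.16 0.2  0.11] shift now [ 0.74 -0.13  0.02] shift after turn [ 0.74 -0.13  0.02]
t 14.4 pos [0.5107 0.1615 0.0712] F [-0.9 -8.9  7.5] w 0.083 g 60.7 M [-1.48  0.05  0.02] tilt [ 0.0026 -0.0036 -1.    ] yaw -3.74
```

>>> move_arm(
  rows=[
    [0.1, 0, 0, 0, 0, 0, -1],
    [0.1, 0, 0, 0, 0, 0, -1],
    [0.1, 0, 0, 0, 0, 0, -1],
    [0, 0, 0, 0, 0, 0, -1],
  ],
)

```text
time: 14.73
tool_pos: [0.5109, 0.1646, 0.0712]
tool_rot: [0.002, 0.73, 0.684, -0.0]
contact_force: [-0.4, -9.0, 7.8]
gripper_width: 0.086
grasp_force: 60.7
```

>>> move_arm(
  rows=[
    [0.05, 0, 0, 0, 0, 0, -1],
    [0.05, 0, 0, 0, 0, 0, -1],
    [0.05, 0, 0, 0, 0, 0, -1],
    [0.05, 0, 0, 0, 0, 0, -1],
    [0, 0, 0, 0, 0, 0, -1],
  ],
)

```text
time: 15.15
tool_pos: [0.511, 0.1665, 0.0712]
tool_rot: [0.002, 0.73, 0.684, -0.0]
contact_force: [-0.2, -10.0, 7.8]
gripper_width: 0.088
grasp_force: 60.7
```

```bash
python3 -c "
from h import *
plan([.5099,.169,.071],-3.85)"
```

```text
turn [0.16 0.2  0.1 ] shift now [ 0.24 -0.13  0.02] shift after turn [ 0.24 -0.13  0.02]
t 15.15 pos [0.511  0.1665 0.0712] F [ -0.2 -10.    7.8] w 0.088 g 60.7 M [-1.55  0.09  0.  ] tilt [ 0.0026 -0.0036 -1.    ] yaw -3.75
```

>>> move_arm(
  rows=[
    [0.05, 0, 0, 0, 0, 0, -1],
    [0.05, 0, 0, 0, 0, 0, -1],
    [0, 0, 0, 0, 0, 0, -1],
    [0, 0, 0, 0, 0, 0, -1],
  ],
)

```text
time: 15.48
tool_pos: [0.5111, 0.1675, 0.0712]
tool_rot: [0.002, 0.73, 0.684, -0.0]
contact_force: [0.2, -9.7, 7.5]
gripper_width: 0.086
grasp_force: 60.7
```

Run:
```python
from h import *
plan([.5099,.169,.071],-3.85)
S=grab('side','s4.png')
cv2.imwrite('pics/c4.png',cv2.resize(S['img'][120:240,240:360],None,fx=5,fy=5,interpolation=cv2.INTER_CUBIC))
```

```text
turn [0.17 0.19 0.1 ] shift now [ 0.14 -0.13  0.02] shift after turn [ 0.14 -0.13  0.02]
t 15.48 pos [0.5111 0.1675 0.0712] F [ 0.2 -9.7  7.5] w 0.086 g 60.7 M [-1.52  0.03  0.06] tilt [ 0.0027 -0.0035 -1.    ] yaw -3.74
```

View pics/c4.png

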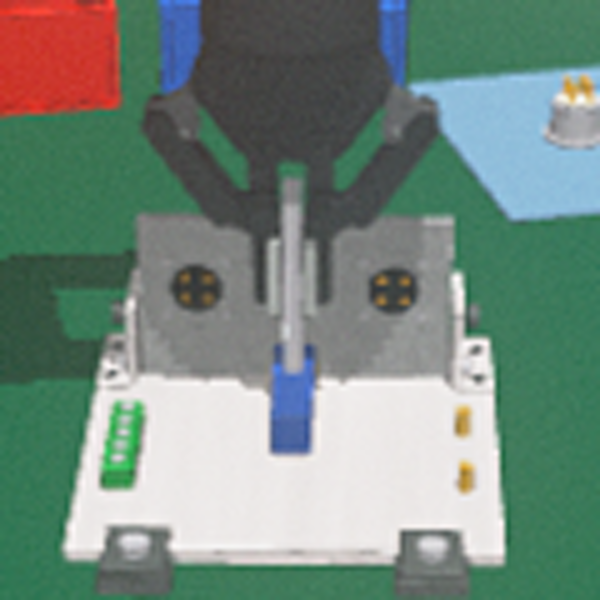

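The stock lies on the plate at (292,400), and the panel is being pushed back by the blade, almost upright. I'll continue in half-millimetre steps until the heel stops.

>>> move_arm(
  rows=[
    [0.05, 0, 0, 0, 0, 0, -1],
    [0.05, 0, 0, 0, 0, 0, -1],
    [0, 0, 0, 0, 0, 0, -1],
    [0, 0, 0, 0, 0, 0, -1],
  ],
)

```text
time: 15.87
tool_pos: [0.5111, 0.1685, 0.0712]
tool_rot: [0.002, 0.73, 0.684, -0.0]
contact_force: [-0.8, -9.0, 7.8]
gripper_width: 0.088
grasp_force: 60.7
```

>>> move_arm(
  rows=[
    [0.05, 0, 0, 0, 0, 0, -1],
    [0, 0, 0, 0, 0, 0, -1],
    [0, 0, 0, 0, 0, 0, -1],
  ],
)

```text
time: 16.12
tool_pos: [0.5112, 0.169, 0.0712]
tool_rot: [0.002, 0.73, 0.684, -0.0]
contact_force: [-0.8, -9.5, 7.2]
gripper_width: 0.083
grasp_force: 60.7
```

>>> move_arm(
  rows=[
    [0.05, 0, 0, 0, 0, 0, -1],
    [0, 0, 0, 0, 0, 0, -1],
    [0, 0, 0, 0, 0, 0, -1],
  ],
)

```text
time: 16.37
tool_pos: [0.5112, 0.1695, 0.0712]
tool_rot: [0.002, 0.73, 0.684, -0.0]
contact_force: [-0.9, -9.5, 8.2]
gripper_width: 0.083
grasp_force: 60.7
```

>>> move_arm(
  rows=[
    [0.05, 0, 0, 0, 0, 0, -1],
    [0, 0, 0, 0, 0, 0, -1],
    [0, 0, 0, 0, 0, 0, -1],
  ],
)

```text
time: 16.62
tool_pos: [0.5112, 0.17, 0.0712]
tool_rot: [0.002, 0.73, 0.684, -0.0]
contact_force: [0.9, -9.8, 7.4]
gripper_width: 0.08
grasp_force: 60.7
```

>>> move_arm(
  rows=[
    [0.05, 0, 0, 0, 0, 0, -1],
    [0, 0, 0, 0, 0, 0, -1],
    [0, 0, 0, 0, 0, 0, -1],
  ],
)

```text
time: 16.87
tool_pos: [0.5112, 0.1701, 0.0712]
tool_rot: [0.002, 0.73, 0.684, -0.001]
contact_force: [-0.1, -10.1, 7.6]
gripper_width: 0.08
grasp_force: 60.7
```

>>> move_arm(
  rows=[
    [0.05, 0, 0, 0, 0, 0, -1],
    [0, 0, 0, 0, 0, 0, -1],
    [0, 0, 0, 0, 0, 0, -1],
  ],
)

```text
time: 17.12
tool_pos: [0.5113, 0.1702, 0.0713]
tool_rot: [0.003, 0.73, 0.684, -0.001]
contact_force: [-0.9, -11.9, 7.8]
gripper_width: 0.087
grasp_force: 60.8
```

```bash
python3 -c "
from h import *
plan([.5099,.169,.071],-3.85)"
```

```text
turn [0.15 0.3  0.11] shift now [-0.13 -0.13  0.03] shift after turn [-0.13 -0.13  0.03]
t 17.12 pos [0.5113 0.1702 0.0713] F [ -0.9 -11.9   7.8] w 0.087 g 60.8 M [-2.05  0.11 -0.02] tilt [ 0.0023 -0.0054 -1.    ] yaw -3.74
```

The heel stopped at TCP y of about 0.170. The tool has pitched by about 0.3° under load, which lifts the stock's toe slightly. I'll level it and bear down a bit more.

>>> move_arm(
  rows=[
    [-0.02, 0, 0.01, 0, 0.15, 0, -1],
    [-0.01, 0, 0.02, 0, 0.15, 0, -1],
    [0, 0, 0, 0, 0, 0, -1],
    [0, 0, 0, 0, 0, 0, -1],
  ],
)

```text
time: 17.45
tool_pos: [0.5113, 0.17, 0.0712]
tool_rot: [0.001, 0.73, 0.684, 0.001]
contact_force: [-1.3, -10.8, 8.9]
gripper_width: 0.085
grasp_force: 61.2
```

```bash
python3 -c "
from h import *
plan([.5112,.1699,.071],-3.85)"
```

```text
turn [ 0.15 -0.01  0.12] shift now [-0.01 -0.01  0.02] shift after turn [-0.01 -0.01  0.02]
t 17.45 pos [0.5113 0.17   0.0712] F [ -1.3 -10.8   8.9] w 0.085 g 61.2 M [-2.13  0.26 -0.03] tilt [ 0.0026 -0.     -1.    ] yaw -3.73
```

Run:
```python
from h import *
S=grab('side'); cv2.imwrite('pics/c5.png',cv2.resize(S['img'][140:240,245:345],None,fx=6,fy=6,interpolation=cv2.INTER_CUBIC))
# panel top inner edge expected if square
o=np.array([.5112,.187,0]);a=np.radians(-3.85);ex=np.array([np.cos(a),np.sin(a),0]);ey=np.array([-np.sin(a),np.cos(a),0])
for l in(0,.02,-.02):
  for x in(-.06,.06):
    p=o+ex*x+ey*(.003-.003*np.cos(l)-.074*np.sin(l))+[0,0,.014+.074*np.cos(l)-.003*np.sin(l)]; u=proj(S,p); print(l,u.round(1),((u-[245,140])*6).round())
plan([.5112,.1699,.071],-3.85)
```

```text
0 [270.2 162.1] [151. 133.]
0 [324.7 162.7] [478. 136.]
0.02 [270.2 162.4] [151. 135.]
0.02 [324.7 163. ] [478. 138.]
-0.02 [270.3 161.8] [152. 131.]
-0.02 [324.7 162.4] [478. 135.]
turn [ 0.15 -0.01  0.12] shift now [-0.02 -0.01  0.01] shift after turn [-0.02 -0.01  0.01]
t 17.5 pos [0.5113 0.1701 0.0711] F [ -1.5 -10.6   9.9] w 0.081 g 61.2 M [-2.16  0.27  0.01] tilt [ 2.6e-03 -1.0e-04 -1.0e+00] yaw -3.73
```

View pics/c5.png

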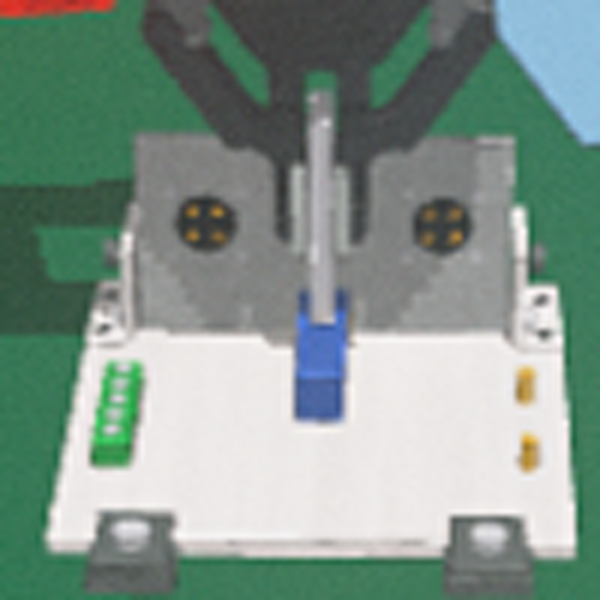

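The panel's top edge is at crop row about 135, which matches the rows predicted for a square panel (133-136). The stock is flat at (322,370), with a steady push of about 10 N down and 10 N towards the panel. Handing in.

```bash
python3 -c "
from plant import manip
print(manip.job_done())"
```

```text
the job is handed in; nothing more can be done
None
```

I handed the job in at about 17.5 s. The middle square is still gripped and pressed into the corner with about 10 N down and 10 N against the panel. The panel is square as far as the camera can tell (it can't resolve under about 1°), but may be tipped out up to about 0.3°.

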